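# Find and flag the loose mould clamp

## Task

One of the three clamp levers that hold down the mask moulds has worked loose. Push the levers gently in turn clockwise (the tightening way), never harder than 25 N, until you feel which one gives, and swing that one on until it bites on its stop. Then take the red flag from its rack, push it gently fully home in the hole of that same stand and let go; leave everything else alone.

Things in the scene. Friction and masses are not known exactly. Their poses are not given: they have to be found in the camera images.
- stand_a: one of three like mould stands, fixed: mid-brown wooden base 250 x 120 x 30 mm, ivory half-mask on a mould at its +x end (from x = +50 mm, up to 100 mm high). A steel clamp lever turns on an upright pivot at x -35, y +20 mm; its arm starts pointing to -y and tightening swings its ball away from the mask, to -x. Origin: centre of the underside; x along the base towards the mask.
- knob_a (a point): centre of the blue ball (22 mm diameter) at the end of the clamp lever of stand_a, 65 mm above the bench; arm 10 mm thick, hub 24 mm. Site x points outward along the arm, z up: the pivot axis is 65 mm from the ball along -x. To turn clockwise from above (tighten), push the ball along the point's -y, from its mask side, where 50 mm are free.
- lever_a (a joint): turn of the clamp lever of stand_a, rad, 0 at the start, grows clockwise from above. A sound lever holds: it yields stiffly (about 6 N per mm at the ball) and springs back. A loose one gives way to 2 to 3 N at the ball, stays where it is left, and bites on a hard stop somewhere between 0.6 and 0.9 rad. Just one of the three is loose, in a different place each time; looks cannot tell.
- hole_a (a point): centre of the mouth of the round flag hole in stand_a: 16 mm diameter, 20 mm deep, in the top face of the base 30 mm above the bench, at x -100, y +35 mm on the stand; z up
- stand_b: one of three like mould stands, fixed: mid-brown wooden base 250 x 120 x 30 mm, ivory half-mask on a mould at its +x end (from x = +50 mm, up to 100 mm high). A steel clamp lever turns on an upright pivot at x -35, y +20 mm; its arm starts pointing to -y and tightening swings its ball away from the mask, to -x. Origin: centre of the underside; x along the base towards the mask.
- knob_b (a point): centre of the blue ball (22 mm diameter) at the end of the clamp lever of stand_b, 65 mm above the bench; arm 10 mm thick, hub 24 mm. Site x points outward along the arm, z up: the pivot axis is 65 mm from the ball along -x. To turn clockwise from above (tighten), push the ball along the point's -y, from its mask side, where 50 mm are free.
- lever_b (a joint): turn of the clamp lever of stand_b, rad, 0 at the start, grows clockwise from above. A sound lever holds: it yields stiffly (about 6 N per mm at the ball) and springs back. A loose one gives way to 2 to 3 N at the ball, stays where it is left, and bites on a hard stop somewhere between 0.6 and 0.9 rad. Just one of the three is loose, in a different place each time; looks cannot tell.
- hole_b (a point): centre of the mouth of the round flag hole in stand_b: 16 mm diameter, 20 mm deep, in the top face of the base 30 mm above the bench, at x -100, y +35 mm on the stand; z up
- stand_c: one of three like mould stands, fixed: mid-brown wooden base 250 x 120 x 30 mm, ivory half-mask on a mould at its +x end (from x = +50 mm, up to 100 mm high). A steel clamp lever turns on an upright pivot at x -35, y +20 mm; its arm starts pointing to -y and tightening swings its ball away from the mask, to -x. Origin: centre of the underside; x along the base towards the mask.
- knob_c (a point): centre of the blue ball (22 mm diameter) at the end of the clamp lever of stand_c, 65 mm above the bench; arm 10 mm thick, hub 24 mm. Site x points outward along the arm, z up: the pivot axis is 65 mm from the ball along -x. To turn clockwise from above (tighten), push the ball along the point's -y, from its mask side, where 50 mm are free.
- lever_c (a joint): turn of the clamp lever of stand_c, rad, 0 at the start, grows clockwise from above. A sound lever holds: it yields stiffly (about 6 N per mm at the ball) and springs back. A loose one gives way to 2 to 3 N at the ball, stays where it is left, and bites on a hard stop somewhere between 0.6 and 0.9 rad. Just one of the three is loose, in a different place each time; looks cannot tell.
- hole_c (a point): centre of the mouth of the round flag hole in stand_c: 16 mm diameter, 20 mm deep, in the top face of the base 30 mm above the bench, at x -100, y +35 mm on the stand; z up
- flag_grip (a point): centre of the red head of the flag, where to pinch it: an upright plate 26 mm (point x) x 10 mm (y) x 32 mm high on a round peg of 14 mm diameter, 38 mm long, foot chamfered; 70 mm tall, about 30 g; the point is 54 mm above the foot. It starts upright, 20 mm deep in a hole like those of the stands, in a fixed dark wooden rack 50 x 120 x 30 mm (head centre 64 mm above the bench).
- flag_foot (a point): centre of the foot (lower end) of the red flag; z along the peg, up
- spare_grip (a point): bystander: the like flag with a white head in the other hole of the rack, 64 mm from the red one; same point on it. Leave it alone.
- jar: bystander: amber jar, 60 mm diameter, 75 mm high, on the robot's side of the stands; leave it alone. Its origin is on its underside
- bowl: bystander: white bowl, 110 mm across, 50 mm high; leave it alone. Its origin is on its underside
- brush: bystander: brush lying on the bench; leave it alone. Its origin is on its underside
- mallet: bystander: hammer with a wooden handle lying on the bench; leave it alone. Its origin is on its underside
- tin: bystander: tin can, 72 mm diameter, 90 mm high; leave it alone. Its origin is on its underside

How it is judged:
By the outcome, as a careful person would: the job done as asked, in the order asked, and still so for the second after the job is handed in, with the robot touching nothing.
It also fails if it takes over 72 s, if anything falls off the work surface, if the arm or the gripper's body presses on something with over 40 N, if the wrist force passes 120 N, or if a joint passes its speed limit or range.

## Robot

A 6-joint arm with a two-finger parallel gripper is mounted at the origin on the work surface. World frame = base frame: x ahead of the robot, y to its left, z up, the work surface at z = 0. Lengths are in m, angles in rad, forces in N, time in s.
With the tool pointing down it reaches from about 0.35 to 0.975 m from the base axis. Payload 4.9 kg.
Tool frame: the origin (TCP) lies midway between the tips of the shut fingers; the grasp point (between the pads) lies 19 mm behind it; z points along the fingers, y is the line along which they close (so a half turn about z gives the same grasp; the last joint's range is limited). The gripper opens to 85 mm and grips with 20 to 120 N. Pads are 22 mm wide; open, the fingers measure 114 mm over their backs; the gripper's body (76 mm by 85 mm) begins 54 mm behind the grasp point. The pads swing forward as they close: fully open they stand 13 mm farther back than shut.
Start: joints at [-1.383, 0.053, 1.613, -0, 1.476, -0.119], TCP at [0.189, -0.596, 0.231] pointing down, gripper open.
Joint ranges: [-3.01, 3.01], [-1.01, 2.22], [0.06, 2.58], [-1.02, 4.17], [0.09, 2.62], [-3.14, 3.14]. Speed limits (rad/s): [2.57, 2.57, 3.14, 3.14, 3.14, 3.14].

## Interface

Orientations are given as a unit quaternion [w, x, y, z].
In Python, from plant import * gives the robot as it stands.
- The arm moves only by the tool jog_arm, never from a script. Its argument "targets" is a list of rows, each a list of 3 entries, a list of its own where there are three numbers: the shift along the tool's x, y, z in units of 25 mm (1.0 is 25 mm), then the turn, a rotation vector about the tool's x, y, z in units of 8 degrees (1.0 is 8 degrees), then the opening in per cent of the stroke, from 0 (shut) to 100 (fully open). A call has 1 to 8 rows; each row is the pose to reach, as a shift and turn from the pose commanded when the call began, along the tool's axes at that moment; what a row does not reach only later rows make up. A row lasts 1/8 s, in which the tool goes at most 62.5 mm and 10.7 degrees, less where a joint would pass 70% of its speed; a pose out of reach is approached as far as the arm can. A call with a gripper value outside its range is refused whole. The fingers move at their own pace and stop on an object; the grip force is fixed at half the most. Time passes only in rows, so rows that repeat a pose let the fingers close. It gives the time, the measured TCP pose, the force, the opening and the grip force at its end, in the units of the state.
- state(): the state, without advancing time (a new reading comes with each control period).
- grab_frame(name): name is "side" or "top"; returns (picture, depth): 420x560x3 uint8, red, green, blue; 420x560 float32, m along the optical axis (not along the pixel's ray), 0 where there is no reading.
- camera_params(name): a dict with "fovy" (degrees; the focal length in pixels is half the picture's height over the tangent of half this angle, whatever the lens; pixels are square), "cx", "cy" (the principal point, pixels), "dist" ([k1, k2, p1, p2, k3] as OpenCV has them; the pictures are not rectified), "rvec" (rotation vector, rad) and "tvec" (3), from world to camera coordinates, as OpenCV has them. Camera axes: x right, y down, z forward; pixel columns grow to the right and rows downward; lengths in m; the calibration is good to about 2 mm. A picture is of the moment at which its call begins. camera_params takes no time and is no camera call.
- job_done(): hands the job in; it is judged then, once.
The state is a dict: "time": time; "joint_pos": joint angles; "joint_vel": joint speeds; "joint_efforts": joint torques, N m; "tool_pos": TCP position; "tool_rot": TCP orientation; "contact_force": force on the tool from outside, world axes, zero at the start; "ft_torque": the same for the moment, N m; "gripper_width": opening from 0.0 (shut) to 1.0 (fully open); "grasp_force": force on a finger pad.
Only numpy, scipy, OpenCV 4.12 (cv2) and the standard library are available. Lean on these libraries where they do the work, as an engineer would, in place of code of your own. Each camera call takes 0.05 s, during which the arm holds its last target. There are 200 camera calls.

## Working session

There is one attempt and no reset: what is moved stays moved. The work goes in short steps, Python scripts to look and compute and a tool call to move; the robot and the scene stay as the last step left them, time stands still between calls to the robot, and variables do not carry over. Pictures are saved under pics/ and viewed, at most 10 in all, crops included, and the job is handed in when it is done.

Besides the shell and the picture viewer there is one more tool, called after "Request:" by a JSON object that holds its "method" and its "body". jog_arm: Moves the arm, as the interface text tells. Its arguments: {"type":"object","properties":{"targets":{"type":"array"}},"required":["targets"]}

```bash
mkdir -p pics
python3 - <<'E'
from plant import *
import cv2,numpy as np
for n in("top","side"):
    p,d=grab_frame(n); cv2.imwrite(f"pics/{n}0.png",p[:,:,::-1]); np.savez(f"{n}0.npz",p=p,d=d)
    print(camera_params(n))
print(state())
E
```

```text
{'fovy': 51.134410300901195, 'cx': 280.650160648375, 'cy': 210.41283058417386, 'dist': array([-0.12580198,  0.        ,  0.        ,  0.        ,  0.        ]), 'rvec': array([ 2.16628139, -2.11897916,  0.2054204 ]), 'tvec': array([-0.01160603,  0.52320171,  1.27009381])}
{'fovy': 46.02991242217016, 'cx': 284.3533652353624, 'cy': 204.99207661283563, 'dist': array([0.0271649, 0.       , 0.       , 0.       , 0.       ]), 'rvec': array([ 2.2358447 ,  0.24220182, -0.11351956]), 'tvec': array([-0.50465658, -0.00355495,  1.78745341])}
{'time': 0.1, 'joint_pos': array([-1.38300424e+00,  5.32894956e-02,  1.61416073e+00, -3.46177326e-05,
        1.47601315e+00, -1.19000977e-01]), 'joint_vel': array([ 1.14909981e-04, -9.63308286e-04, -2.50353103e-03, -2.33764579e-04,
        1.25973272e-03, -3.33070958e-05]), 'joint_efforts': array([ 5.04170876e-04, -3.94901276e+01, -3.71362245e+01, -2.03369527e-04,
        3.92955626e-03, -7.18546801e-06]), 'tool_pos': array([ 0.18863528, -0.59525595,  0.23018439]), 'tool_rot': array([-9.34215851e-04,  9.88257119e-01,  1.52797224e-01, -4.93853809e-05]), 'contact_force': array([ 0.50119644, -0.69365628,  0.14462865]), 'ft_torque': array([ 0.03450425, -0.0210349 ,  0.02080108]), 'grasp_force': 0.0, 'gripper_width': 1.004429131260909}
```

View pics/top0.png

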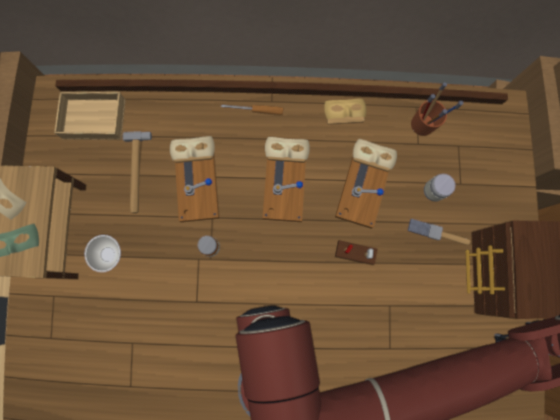

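View pics/side0.png

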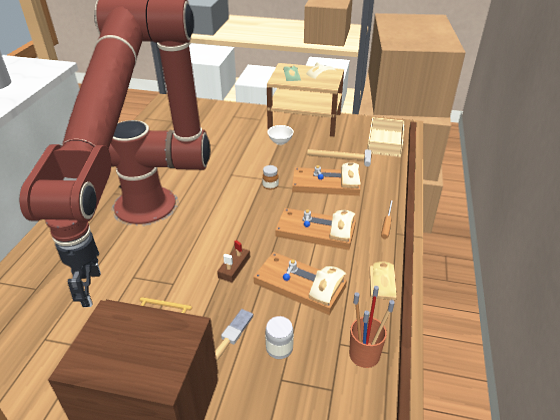

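The top view shows three stands with masks toward +x, blue balls near (208,182), (299,184) and (380,191). The rack is at (357,252), with the red flag on the left at (347,249) and the white one at (370,254). The jar is at (208,245).

```bash
cat > h.py <<'E'
import cv2,numpy as np
from plant import *
def K(n):
    c=camera_params(n); f=210/np.tan(np.radians(c["fovy"]/2))
    return np.array([[f,0,c["cx"]],[0,f,c["cy"]],[0,0,1.]]),c["dist"],cv2.Rodrigues(c["rvec"])[0],c["tvec"]
def ray(n,uv,z):
    k,d,R,t=K(n); uv=np.array(uv,float).reshape(-1,1,2)
    q=np.c_[cv2.undistortPoints(uv,k,d)[:,0],np.ones(len(uv))]@R
    o=-R.T@t; return o+q*((z-o[2])/q[:,2])[:,None]
def two(a,b):
    r=[]
    for n,uv in(("top",a),("side",b)):
        p,q=ray(n,[uv],0)[0],ray(n,[uv],.2)[0]; u=(q-p)/np.linalg.norm(q-p); r.append((p,np.eye(3)-np.outer(u,u)))
    return np.linalg.solve(sum(m for _,m in r),sum(m@p for p,m in r))
def blobs(m,lo,hi,box):
    m=m.astype(np.uint8); z=np.zeros_like(m); x0,y0,x1,y1=box; z[y0:y1,x0:x1]=m[y0:y1,x0:x1]
    n,l,s,c=cv2.connectedComponentsWithStats(z)
    return [(np.round(c[i],1).tolist(),int(s[i,4])) for i in range(1,n) if lo<=s[i,4]<=hi],l
E
python3 - <<'E'
from h import *
B={};Rd={};W={}
for n,bx in(("top",(160,130,420,270)),("side",(215,150,360,310))):
    p=np.load(n+"0.npz")["p"]; h=cv2.cvtColor(p,cv2.COLOR_RGB2HSV); H,S,V=[h[...,i].astype(int) for i in range(3)]
    print(n,"blue",blobs((H>100)&(H<130)&(S>150)&(V>70),8,200,bx)[0])
    print(n,"red",blobs(((H<4)|(H>174))&(S>170)&(V>90),4,200,bx)[0])
    if n=="top":
        m=(H>7)&(H<18)&(S>110)&(V>90)
        print(p[205,195],p[150,220],p[205,285],p[200,350],p[195,240])
    cv2.imwrite(f"pics/{n}1.png",cv2.resize(p[130:270,160:420] if n=="top" else p[150:310,215:365],None,fx=3,fy=3,interpolation=cv2.INTER_CUBIC)[:,:,::-1])
E
```

```text
top blue [([208.0, 181.2], 23), ([299.0, 184.0], 21), ([379.7, 191.5], 22)]
top red [([348.9, 248.4], 25)]
[150 102  56] [123  93  60] [140  96  53] [141  95  53] [118  90  58]
side blue [([320.2, 176.3], 20), ([306.5, 223.3], 26), ([286.1, 276.6], 33)]
side red [([237.7, 245.3], 50)]
```

View pics/top1.png

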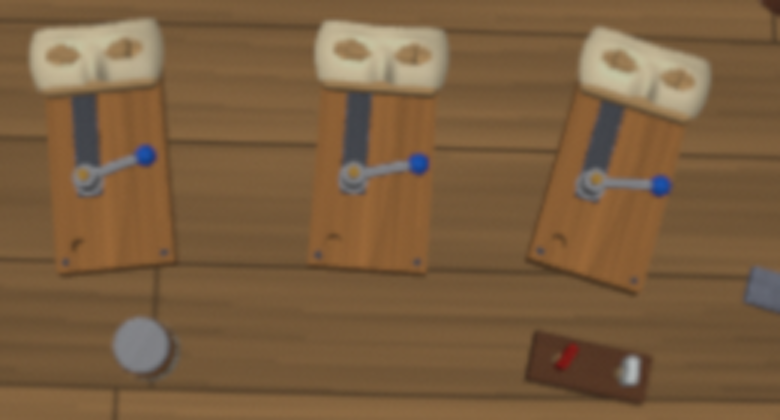

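View pics/side1.png

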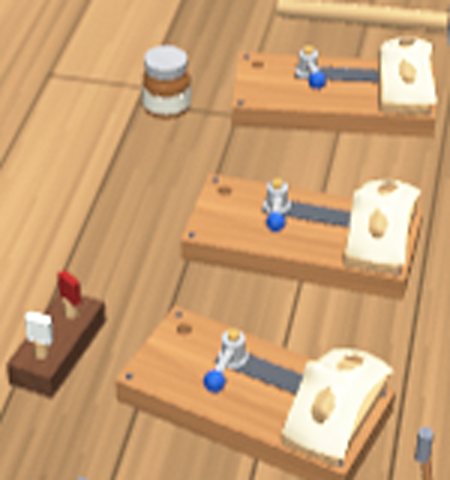

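The crops show the stands, screw corners and flag holes clearly: holes at crop (77,244), (333,238) and (559,239) in the top view. In the side view the holes are at (258,65), (224,190) and (184,329). The red flag head is at top-crop (567,357).

Run:
```python
from h import *
np.set_printoptions(precision=4,suppress=True)
print("cams",[(-K(n)[2].T@K(n)[3]) for n in("top","side")])
T=lambda a:[(np.array(a)+.5)/3-.5+[160,130]][0]
S=lambda a:[(np.array(a)+.5)/3-.5+[215,150]][0]
bt=[[208,181.2],[299,184],[379.7,191.5]];bs=[[320.2,176.3],[306.5,223.3],[286.1,276.6]]
ht=[[77,244],[333,238],[559,239]];hs=[[258,65],[224,190],[184,329]]
sc=[[[66,262],[164,252]],[[318,254],[417,262]],[[540,250],[634,281]]]
scs=[[[246,57],[240,102]],[[215,181],[191,235]],[[179,315],[129,377]]]
for i in range(3):
    b=two(bt[i],bs[i]); print(i,"ball2",b,"planes",ray("top",bt[i],.065)[0],ray("side",bs[i],.065)[0])
    print("  hole",ray("top",T(ht[i]),.03)[0],ray("side",S(hs[i]),.03)[0],two(T(ht[i]),S(hs[i])))
    for n,s in(("top",[T(q) for q in sc[i]]),("side",[S(q) for q in scs[i]])):
        a=ray(n,s,.03); v=a[0]-a[1]; print("  yaw",np.degrees(np.arctan2(-v[0],v[1])),np.linalg.norm(v),a[:,:2].ravel())
print("flag",two([348.9,248.4],[237.7,245.3]),ray("top",[348.9,248.4],.064),ray("side",[237.7,245.3],.064))
r=ray("top",[T(q) for q in [[538,331],[652,354],[643,404],[527,381]]],.03);print("rack corners",r[:,:2])
s=ray("side",[S(q) for q in [[74,295],[104,308],[47,393],[9,364]]],.03);print(s[:,:2])
print("white",two(T([629,369]),S([39,328])))
print("jar",two(T([141,346]),S([166,62])))
```

```text
cams [array([0.3013, 0.026 , 1.34  ]), array([ 0.7887, -1.2577,  1.1161])]
0 ball2 [0.6033 0.219  0.0633] planes [0.6029 0.2187 0.065 ] [0.6036 0.2166 0.065 ]
  hole [0.517  0.2884 0.03  ] [0.519 0.282 0.03 ] [0.5178 0.2895 0.0248]
  yaw 7.283741855406355 0.09949041500817556 [0.4984 0.2986 0.511  0.1999]
  yaw 6.8758563225307645 0.09847541032798036 [0.5005 0.2964 0.5123 0.1986]
1 ball2 [ 0.6014 -0.0528  0.0643] planes [ 0.6011 -0.0528  0.065 ] [ 0.6017 -0.0534  0.065 ]
  hole [0.5294 0.03   0.03  ] [0.5281 0.0273 0.03  ] [0.5287 0.0296 0.0285]
  yaw -3.3132838682669026 0.1000975573640863 [ 0.5127  0.0447  0.5069 -0.0552]
  yaw -3.5666385899389677 0.09816122868597507 [ 0.5145  0.041   0.5084 -0.0569]
2 ball2 [ 0.5855 -0.2963  0.064 ] planes [ 0.5847 -0.2962  0.065 ] [ 0.5863 -0.2968  0.065 ]
  hole [ 0.534  -0.1995  0.03  ] [ 0.5339 -0.201   0.03  ] [ 0.5339 -0.1998  0.0289]
  yaw -17.1103438982608 0.1006628275534335 [ 0.5222 -0.18    0.4925 -0.2762]
  yaw -16.565458282135435 0.10000209730426395 [ 0.5242 -0.1822  0.4957 -0.2781]
flag [ 0.4125 -0.2014  0.065 ] [[ 0.4119 -0.2018  0.064 ]] [[ 0.4127 -0.2002  0.064 ]]
rack corners [[ 0.4397 -0.1779]
 [ 0.4187 -0.2938]
 [ 0.3683 -0.284 ]
 [ 0.3893 -0.1669]]
[[ 0.4091 -0.1768]
 [ 0.4453 -0.1889]
 [ 0.4225 -0.3159]
 [ 0.3737 -0.2867]]
white [ 0.4003 -0.2628  0.063 ]
jar [0.4137 0.214  0.0646]
```

```bash
cat >> h.py <<'E'
from scipy.spatial.transform import Rotation as Ro
def go(x,y,z,yaw):
    s=state(); q=s["tool_rot"]; R=Ro.from_quat(np.r_[q[1:],q[0]])
    G=Ro.from_matrix(Ro.from_euler("z",yaw,degrees=True).as_matrix()@np.diag([1,-1,-1.]))
    print("t",round(s["time"],2),"shift",np.round(R.inv().apply(np.array([x,y,z])-s["tool_pos"])/.025,3),"turn",np.round(np.degrees((R.inv()*G).as_rotvec())/8,3))
E
python3 -c "
from h import *
go(.6173,-.2996,.23,-5.6);go(.6173,-.2996,.05,-5.6)"
```

```text
t 0.1 shift [19.918 -6.096  0.022] turn [-1.300e-02  1.000e-03  2.897e+00]
t 0.1 shift [19.916 -6.082  7.222] turn [-1.300e-02  1.000e-03  2.897e+00]
```

Request:
{"method": "jog_arm", "body": {"targets": [[[2.4,-0.7,0],[0,0,1],0],[[4.8,-1.4,0],[0,0,2],0],[[7.2,-2.1,0],[0,0,2.9],0],[[9.6,-2.9,0],[0,0,2.9],0],[[12,-3.6,0],[0,0,2.9],0],[[14.4,-4.4,0],[0,0,2.9],0],[[16.8,-5.1,0],[0,0,2.9],0],[[19.2,-5.9,0],[0,0,2.9],0]]}}

```text
time: 1.1
tool_pos: [0.6013, -0.3101, 0.2307]
tool_rot: [-0.0, 0.999, -0.049, -0.0]
contact_force: [-0.3, -1.2, 0.3]
gripper_width: 0.002
grasp_force: 0.0
```

```bash
python3 -c "
from h import *
go(.6173,-.2996,.23,-5.6);go(.6173,-.2996,.05,-5.6);print(state()['contact_force'],state()['gripper_width'])"
```

```text
t 1.1 shift [ 0.597 -0.48   0.027] turn [-0.001  0.005 -0.003]
t 1.1 shift [ 0.602 -0.478  7.227] turn [-0.001  0.005 -0.003]
[-0.27892231 -1.19891452  0.32270384] 0.0015513251937011449
```

Request:
{"method": "jog_arm", "body": {"targets": [[[0.6,-0.48,0],[0,0,0],0],[[0.6,-0.48,2],[0,0,0],0],[[0.6,-0.48,4],[0,0,0],0],[[0.6,-0.48,6],[0,0,0],0],[[0.6,-0.48,7.2],[0,0,0],0],[[0.6,-0.48,7.2],[0,0,0],0]]}}

```text
time: 1.85
tool_pos: [0.613, -0.3001, 0.0471]
tool_rot: [-0.002, 0.999, -0.049, -0.004]
contact_force: [0.2, -0.1, 0.9]
gripper_width: 0.002
grasp_force: 0.0
```

Request:
{"method": "jog_arm", "body": {"targets": [[[-0.1,0,0],[0,0,0],0],[[-0.2,0,0],[0,0,0],0],[[-0.3,0,0],[0,0,0],0],[[-0.3,0,0],[0,0,0],0]]}}

```text
time: 2.35
tool_pos: [0.6088, -0.3005, 0.0522]
tool_rot: [0.0, 0.999, -0.049, 0.001]
contact_force: [0.5, 0.5, -0.1]
gripper_width: 0.001
grasp_force: 0.0
```

Request:
{"method": "jog_arm", "body": {"targets": [[[-0.05,0,0],[0,0,0],0],[[-0.1,0,0],[0,0,0],0],[[-0.1,0,0],[0,0,0],0]]}}

```text
time: 2.72
tool_pos: [0.6062, -0.3001, 0.0513]
tool_rot: [-0.0, 0.999, -0.049, 0.0]
contact_force: [0.2, 0.0, -0.2]
gripper_width: 0.002
grasp_force: 0.1
```

Request:
{"method": "jog_arm", "body": {"targets": [[[-0.04,0,0],[0,0,0],0],[[-0.08,0,0],[0,0,0],0],[[-0.08,0,0],[0,0,0],0]]}}

```text
time: 3.1
tool_pos: [0.6051, -0.3001, 0.0515]
tool_rot: [0.0, 0.999, -0.049, 0.001]
contact_force: [5.3, -0.6, -1.8]
gripper_width: 0.004
grasp_force: 2.6
```

Request:
{"method": "jog_arm", "body": {"targets": [[[-0.04,0,0],[0,0,0],0],[[-0.04,0,0],[0,0,0],0]]}}

```text
time: 3.35
tool_pos: [0.6047, -0.3001, 0.0516]
tool_rot: [0.0, 0.999, -0.049, 0.002]
contact_force: [7.0, -1.7, -3.6]
gripper_width: -0.003
grasp_force: 3.5
```

Request:
{"method": "jog_arm", "body": {"targets": [[[0.4,0,0],[0,0,0],0],[[0.4,0,-2],[0,0,0],0],[[0.4,0,-4],[0,0,0],0],[[0.5,-2,-4],[0,0,-0.8],0],[[0.4,-4,-4],[0,0,-1.66],0],[[0,-6,-4],[0,0,-1.66],0],[[0,-8,-4],[0,0,-1.66],0],[[0,-10,-4],[0,0,-1.66],0]]}}

```text
time: 4.35
tool_pos: [0.6273, -0.0495, 0.1513]
tool_rot: [0.0, 0.998, 0.067, -0.001]
contact_force: [0.5, -0.2, 1.0]
gripper_width: 0.005
grasp_force: 0.0
```

```bash
python3 -c "
from h import *
go(.6267,-.0497,.051,7.7)"
```

```text
t 4.35 shift [-0.018  0.005  4.012] turn [ 0.001  0.01  -0.006]
```

Request:
{"method": "jog_arm", "body": {"targets": [[[0,0,2],[0,0,0],0],[[0,0,4],[0,0,0],0],[[0,0,4],[0,0,0],0],[[-0.1,0,4],[0,0,0],0],[[-0.2,0,4],[0,0,0],0],[[-0.2,0,4],[0,0,0],0]]}}

```text
time: 5.1
tool_pos: [0.6239, -0.0521, 0.0536]
tool_rot: [0.0, 0.998, 0.067, 0.002]
contact_force: [-0.1, 0.5, 0.5]
gripper_width: 0.002
grasp_force: 0.0
```

Request:
{"method": "jog_arm", "body": {"targets": [[[-0.05,0,0],[0,0,0],0],[[-0.1,0,0],[0,0,0],0],[[-0.1,0,0],[0,0,0],0]]}}

```text
time: 5.48
tool_pos: [0.6216, -0.0522, 0.0525]
tool_rot: [0.0, 0.998, 0.067, 0.002]
contact_force: [3.9, 0.0, 1.7]
gripper_width: -0.003
grasp_force: 1.9
```

Request:
{"method": "jog_arm", "body": {"targets": [[[-0.04,0,0],[0,0,0],0],[[-0.08,0,0],[0,0,0],0],[[-0.08,0,0],[0,0,0],0]]}}

```text
time: 5.85
tool_pos: [0.6206, -0.0524, 0.0526]
tool_rot: [0.0, 0.998, 0.067, 0.003]
contact_force: [7.8, 0.5, 1.0]
gripper_width: -0.002
grasp_force: 4.0
```

Request:
{"method": "jog_arm", "body": {"targets": [[[0.4,0,0],[0,0,0],0],[[0.4,0,-2],[0,0,0],0],[[0.4,0,-4],[0,0,0],0],[[0.6,-2.2,-4],[0,0,-0.6],0],[[0.9,-4.4,-4],[0,0,-1.2],0],[[1.2,-6.6,-4],[0,0,-1.2],0],[[1.5,-8.8,-4],[0,0,-1.2],0],[[1.7,-11,-4],[0,0,-1.2],0]]}}

```text
time: 6.85
tool_pos: [0.6224, 0.2274, 0.1499]
tool_rot: [0.0, 0.989, 0.15, -0.002]
contact_force: [0.2, -0.6, -0.6]
gripper_width: 0.003
grasp_force: 0.0
```

```bash
python3 -c "
from h import *
go(.6274,.2256,.051,17.3)"
```

```text
t 6.85 shift [0.185 0.128 3.954] turn [ 0.002  0.029 -0.005]
```

Request:
{"method": "jog_arm", "body": {"targets": [[[0.2,0.12,0],[0,0,0],0],[[0.2,0.12,2],[0,0,0],0],[[0.2,0.12,4],[0,0,0],0],[[0.2,0.12,4],[0,0,0],0],[[0.1,0.12,4],[0,0,0],0],[[0,0.12,4],[0,0,0],0],[[0,0.12,4],[0,0,0],0]]}}

```text
time: 7.72
tool_pos: [0.6258, 0.2232, 0.0538]
tool_rot: [-0.0, 0.989, 0.15, 0.002]
contact_force: [-0.3, -0.5, -0.8]
gripper_width: -0.002
grasp_force: 0.0
```

Request:
{"method": "jog_arm", "body": {"targets": [[[-0.05,0,0],[0,0,0],0],[[-0.1,0,0],[0,0,0],0],[[-0.15,0,0],[0,0,0],0],[[-0.2,0,0],[0,0,0],0],[[-0.2,0,0],[0,0,0],0]]}}

```text
time: 8.35
tool_pos: [0.62, 0.2216, 0.0516]
tool_rot: [-0.0, 0.989, 0.15, 0.0]
contact_force: [2.1, 0.2, 0.4]
gripper_width: -0.0
grasp_force: 1.0
```

Force stays at about 2 N on this lever, so it looks loose. I'll swing it along the arc.

Request:
{"method": "jog_arm", "body": {"targets": [[[-0.18,0.05,0],[0,0,0.5],0],[[-0.37,0.09,0],[0,0,1],0],[[-0.56,0.11,0],[0,0,1.5],0],[[-0.75,0.12,0],[0,0,2],0],[[-0.94,0.12,0],[0,0,2.5],0],[[-1.13,0.1,0],[0,0,3],0],[[-1.31,0.07,0],[0,0,3.5],0],[[-1.31,0.07,0],[0,0,3.5],0]]}}

```text
time: 9.35
tool_pos: [0.5887, 0.2102, 0.0512]
tool_rot: [0.0, 0.996, -0.093, -0.0]
contact_force: [1.1, 0.5, 1.0]
gripper_width: 0.002
grasp_force: 0.5
```

Request:
{"method": "jog_arm", "body": {"targets": [[[-0.05,0.02,0],[0,0,0.12],0],[[-0.09,0.03,0],[0,0,0.25],0],[[-0.14,0.04,0],[0,0,0.37],0],[[-0.18,0.05,0],[0,0,0.5],0],[[-0.18,0.05,0],[0,0,0.5],0]]}}

```text
time: 9.98
tool_pos: [0.5842, 0.2098, 0.0512]
tool_rot: [0.0, 0.992, -0.128, -0.0]
contact_force: [2.4, -0.7, 0.0]
gripper_width: -0.0
grasp_force: 0.7
```

Request:
{"method": "jog_arm", "body": {"targets": [[[-0.05,0.02,0],[0,0,0.12],0],[[-0.09,0.03,0],[0,0,0.25],0],[[-0.09,0.03,0],[0,0,0.25],0]]}}

```text
time: 10.35
tool_pos: [0.5818, 0.2097, 0.0512]
tool_rot: [0.0, 0.989, -0.146, -0.0]
contact_force: [0.6, 0.1, 0.5]
gripper_width: -0.001
grasp_force: 0.7
```

Request:
{"method": "jog_arm", "body": {"targets": [[[-0.05,0.02,0],[0,0,0.12],0],[[-0.09,0.03,0],[0,0,0.25],0],[[-0.09,0.03,0],[0,0,0.25],0]]}}

```text
time: 10.72
tool_pos: [0.5795, 0.2096, 0.0513]
tool_rot: [0.0, 0.987, -0.163, -0.0]
contact_force: [0.9, -0.5, 1.4]
gripper_width: -0.005
grasp_force: 0.7
```

Request:
{"method": "jog_arm", "body": {"targets": [[[-0.05,0.02,0],[0,0,0.12],0],[[-0.09,0.03,0],[0,0,0.25],0],[[-0.09,0.03,0],[0,0,0.25],0]]}}

```text
time: 11.1
tool_pos: [0.5771, 0.2097, 0.0513]
tool_rot: [0.0, 0.984, -0.18, -0.0]
contact_force: [1.2, 1.0, -0.4]
gripper_width: 0.002
grasp_force: 0.6
```

Request:
{"method": "jog_arm", "body": {"targets": [[[-0.05,0.02,0],[0,0,0.12],0],[[-0.09,0.03,0],[0,0,0.25],0],[[-0.09,0.03,0],[0,0,0.25],0]]}}

```text
time: 11.48
tool_pos: [0.5748, 0.2097, 0.0513]
tool_rot: [0.0, 0.98, -0.197, -0.0]
contact_force: [1.2, -0.6, -0.3]
gripper_width: 0.0
grasp_force: 0.7
```

Request:
{"method": "jog_arm", "body": {"targets": [[[-0.05,0.02,0],[0,0,0.12],0],[[-0.09,0.03,0],[0,0,0.25],0],[[-0.09,0.03,0],[0,0,0.25],0]]}}

```text
time: 11.85
tool_pos: [0.5729, 0.2098, 0.0514]
tool_rot: [-0.0, 0.977, -0.214, 0.001]
contact_force: [3.3, -0.5, -0.5]
gripper_width: -0.001
grasp_force: 1.8
```

Request:
{"method": "jog_arm", "body": {"targets": [[[-0.03,0.01,0],[0,0,0.1],0],[[-0.06,0.02,0],[0,0,0.15],0],[[-0.06,0.02,0],[0,0,0.15],0]]}}

```text
time: 12.22
tool_pos: [0.5726, 0.2096, 0.0516]
tool_rot: [-0.0, 0.974, -0.225, 0.002]
contact_force: [8.2, -1.8, -3.7]
gripper_width: 0.0
grasp_force: 3.8
```

Request:
{"method": "jog_arm", "body": {"targets": [[[-0.04,0,0],[0,0,0],0],[[-0.04,0,0],[0,0,0],0]]}}

```text
time: 12.48
tool_pos: [0.5725, 0.2097, 0.0517]
tool_rot: [-0.0, 0.974, -0.225, 0.003]
contact_force: [10.0, -2.2, -5.5]
gripper_width: -0.001
grasp_force: 5.2
```

Request:
{"method": "jog_arm", "body": {"targets": [[[-0.05,0,0],[0,0,0],0],[[-0.05,0,0],[0,0,0],0]]}}

```text
time: 12.72
tool_pos: [0.5723, 0.2098, 0.0518]
tool_rot: [-0.0, 0.974, -0.225, 0.004]
contact_force: [14.3, -3.0, -8.2]
gripper_width: 0.001
grasp_force: 6.9
```

Request:
{"method": "jog_arm", "body": {"targets": [[[0.3,0,0],[0,0,0],0],[[0.5,0,-0.5],[0,0,0],0],[[0.5,0,-2.5],[0,0,0],0],[[0.5,0,-4.5],[0,0,0],40]]}}

```text
time: 13.22
tool_pos: [0.5793, 0.2056, 0.1651]
tool_rot: [0.0, 0.974, -0.224, -0.001]
contact_force: [1.7, 0.5, 1.1]
gripper_width: 0.2
grasp_force: 0.0
```

Run:
```python
from h import *
print(state()["time"])
o=[]
for n,c in(("top",(352,250)),("side",(235,252))):
    p,d=grab_frame(n); np.savez(f"{n}2.npz",p=p,d=d)
    x,y=c; z=p[y-20:y+20,x-20:x+20]; o.append(cv2.resize(z,None,fx=10,fy=10,interpolation=cv2.INTER_NEAREST))
    print(n,"blue",blobs((lambda h:(h[...,0]>100)&(h[...,0]<130)&(h[...,1]>150)&(h[...,2]>70))(cv2.cvtColor(p,cv2.COLOR_RGB2HSV)),8,200,(160,130,420,290))[0])
cv2.imwrite("pics/z2.png",np.hstack(o)[:,:,::-1])
```

```text
13.225
top blue [([299.1, 184.1], 22), ([379.8, 191.8], 20)]
side blue [([307.6, 174.5], 17), ([306.4, 223.4], 26), ([285.8, 276.7], 30)]
```

View pics/z2.png

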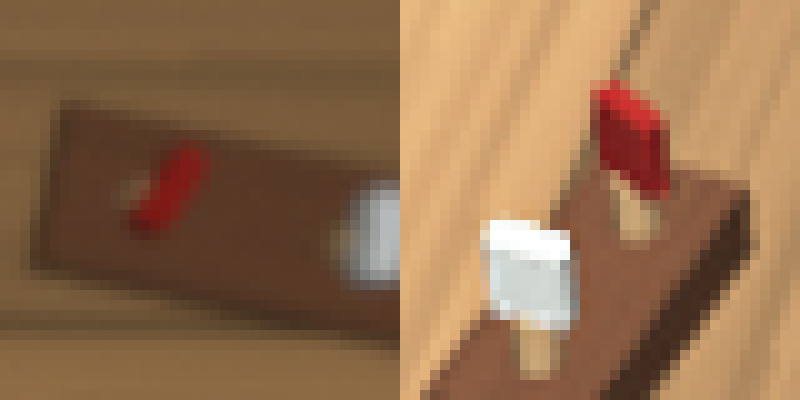

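The zoom shows the red head top-view edge from about (132,215) to (178,148) and its bright top face in the side view, centred near (632,108).

Run:
```python
from h import *
T=lambda x,y:[x/10+332-.5,y/10+230-.5]
S=lambda x,y:[(x-400)/10+215-.5,y/10+232-.5]
for n,a in(("top",[T(132,215),T(178,148)]),("top",[T(165,235),T(210,160)]),("side",[S(597,100),S(655,135)]),("side",[S(615,82),S(668,118)])):
    for z in(.08,):
        r=ray(n,a,z); v=r[1]-r[0]; print(n,np.degrees(np.arctan2(v[1],v[0])),np.linalg.norm(v),r.mean(0))
print(two(T(172,192),S(632,108)))
for n,bx in(("top",(320,230,380,270)),("side",(215,230,260,260))):
    p=np.load(n+"2.npz")["p"].astype(int); m=(p[...,0]>80)&(p[...,1]<.4*p[...,0])&(p[...,2]<.5*p[...,0])
    b,l=blobs(m,8,300,bx); ys,xs=np.nonzero(l); P=ray(n,np.c_[xs,ys],.07)[:,:2]; u,s,vt=np.linalg.svd(P-P.mean(0)); v=vt[0]; print(n,b,P.mean(0),np.degrees(np.arctan2(v[1],v[0])),s)
s=state();print(s["joint_pos"],s["tool_pos"])
go(.4123,-.201,.165,-30)
```

```text
top -34.41146361576195 0.023845166470112745 [ 0.41264534 -0.19345344  0.08      ]
top -31.034830508777983 0.02563973060243061 [ 0.40818865 -0.20293452  0.08      ]
side -27.18945853348369 0.02445067023534466 [ 0.41398711 -0.2079036   0.08      ]
side -30.502732192802355 0.02373400193381229 [ 0.41638798 -0.19936415  0.08      ]
[ 0.41145248 -0.19881073  0.0749166 ]
top [([348.6, 248.5], 32)] [ 0.41112744 -0.19996518] 145.47799919921658 [0.04313849 0.01712692]
side [([237.7, 245.3], 50)] [ 0.41473263 -0.2063447 ] -58.49008214460259 [0.08708691 0.03242344]
[2.19980291e-01 7.35436216e-02 1.69042126e+00 4.31953581e-04
 1.36501987e+00 2.24326534e+00] [0.58400111 0.20673525 0.17276738]
t 13.32 shift [ 0.953 17.673  0.175] turn [-0.061 -0.067  0.509]
```

Request:
{"method": "jog_arm", "body": {"targets": [[[0.1,2.2,0],[0,0,0.2],40],[[0.3,4.4,0],[0,0,0.4],40],[[0.4,6.6,0],[0,0,0.6],40],[[0.5,8.8,0],[0,0,0.6],40],[[0.6,11,0],[0,0,0.6],40],[[0.7,13.2,0],[0,0,0.6],40],[[0.9,15.4,0],[0,0,0.6],40],[[1,17.6,0],[0,0,0.6],40]]}}

```text
time: 14.32
tool_pos: [0.4091, -0.2021, 0.164]
tool_rot: [-0.0, 0.964, -0.265, -0.0]
contact_force: [0.0, 0.4, 0.5]
gripper_width: 0.398
grasp_force: 0.0
```

Request:
{"method": "jog_arm", "body": {"targets": [[[0,0,0],[0,0,0],40]]}}

```text
time: 14.45
tool_pos: [0.4087, -0.2032, 0.164]
tool_rot: [-0.0, 0.963, -0.268, -0.0]
contact_force: [-0.7, 0.5, 0.4]
gripper_width: 0.398
grasp_force: 0.0
```

```bash
python3 -c "
from h import *
go(.411,-.2,.054,-31);print(state()['gripper_width'],state()['tool_pos'])"
```

```text
t 14.45 shift [ 0.014 -0.159  4.401] turn [ 0.     0.005 -0.01 ]
0.39805115527514356 [ 0.40871538 -0.20324868  0.16401411]
```

Request:
{"method": "jog_arm", "body": {"targets": [[[0,-0.16,0],[0,0,0],40],[[0,-0.16,2],[0,0,0],40],[[0,-0.16,3.5],[0,0,0],40],[[0,-0.16,4.4],[0,0,0],40],[[0,-0.16,4.4],[0,0,0],40],[[0,-0.16,4.4],[0,0,0],40]]}}

```text
time: 15.2
tool_pos: [0.4133, -0.197, 0.0549]
tool_rot: [0.0, 0.964, -0.264, 0.001]
contact_force: [0.2, -0.4, 0.1]
gripper_width: 0.4
grasp_force: 0.0
```

Request:
{"method": "jog_arm", "body": {"targets": [[[0,0,0],[0,0,0],25],[[0,0,0],[0,0,0],18]]}}

```text
time: 15.45
tool_pos: [0.413, -0.1979, 0.055]
tool_rot: [0.0, 0.964, -0.265, 0.001]
contact_force: [-0.0, 0.1, -0.4]
gripper_width: 0.181
grasp_force: 0.0
```

Run:
```python
from h import *
o=[]
for n,c in(("top",(352,245)),("side",(240,245))):
    p,d=grab_frame(n); x,y=c; o.append(cv2.resize(p[y-25:y+25,x-25:x+25],None,fx=8,fy=8,interpolation=cv2.INTER_CUBIC))
cv2.imwrite("pics/z3.png",np.hstack(o)[:,:,::-1]); s=state(); print(s["tool_pos"],s["contact_force"],s["gripper_width"])
```

```text
[ 0.41260365 -0.19787372  0.05449541] [ 0.02212024 -0.83837009  0.26353765] 0.1820543091549457
```

View pics/z3.png

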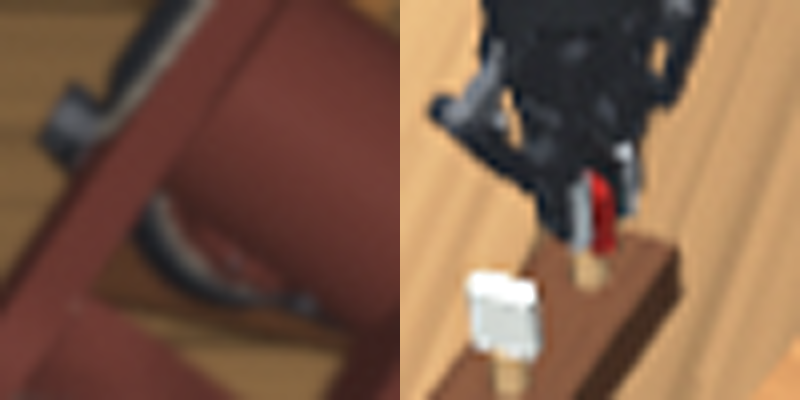

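The red plate sits between the pads at about crop (600,210), clear of the white flag, so I can close.

Request:
{"method": "jog_arm", "body": {"targets": [[[0,0,0],[0,0,0],0],[[0,0,0],[0,0,0],0],[[0,0,0],[0,0,0],0]]}}

```text
time: 15.92
tool_pos: [0.4124, -0.1982, 0.0544]
tool_rot: [0.001, 0.964, -0.265, 0.0]
contact_force: [-2.0, -3.1, 5.2]
gripper_width: 0.104
grasp_force: 59.6
```

Request:
{"method": "jog_arm", "body": {"targets": [[[0,0,-0.5],[0,0,0],0],[[0,0,-1],[0,0,0],0],[[0,0,-2.5],[0,0,0],0],[[0,0,-4],[0,0,0],0],[[0,0,-4],[0,0,0],0]]}}

```text
time: 16.55
tool_pos: [0.4144, -0.1983, 0.1584]
tool_rot: [0.0, 0.964, -0.265, 0.004]
contact_force: [0.2, 0.1, -1.4]
gripper_width: 0.103
grasp_force: 59.0
```

```bash
python3 -c "
from h import *
s=state();print(s['tool_pos'],s['contact_force'],s['gripper_width'],s['grasp_force'])
go(.518,.287,.155,-31)"
```

```text
[ 0.41443886 -0.19828689  0.1584252 ] [ 0.17135189  0.12530982 -1.36447003] 0.10300555062449279 59.00000810623169
t 16.55 shift [ -6.359 -18.802   0.109] turn [-0.007 -0.053  0.034]
```

Request:
{"method": "jog_arm", "body": {"targets": [[[-0.8,-2.35,0],[0,0,0],0],[[-1.6,-4.7,0],[0,0,0],0],[[-2.4,-7,0],[0,0,0],0],[[-3.2,-9.4,0],[0,0,0],0],[[-4,-11.7,0],[0,0,0],0],[[-4.8,-14.1,0],[0,0,0],0],[[-5.6,-16.4,0],[0,0,0],0],[[-6.3,-18.8,0],[0,0,0],0]]}}

```text
time: 17.55
tool_pos: [0.5161, 0.2892, 0.1529]
tool_rot: [0.0, 0.964, -0.265, -0.001]
contact_force: [0.5, -0.7, 0.3]
gripper_width: 0.11
grasp_force: 59.0
```

Request:
{"method": "jog_arm", "body": {"targets": [[[0,0,0.6],[0,0,0],0],[[0,0,1.2],[0,0,0],0],[[0,0,1.2],[0,0,0],0]]}}

```text
time: 17.92
tool_pos: [0.5151, 0.2851, 0.1208]
tool_rot: [0.002, 0.964, -0.266, -0.002]
contact_force: [0.3, -0.1, -0.0]
gripper_width: 0.107
grasp_force: 59.2
```

Run:
```python
from h import *
s=state();print(s['tool_pos'],s['contact_force'])
go(.517,.286,.12,-31)
o=[]
for n,c in(("top",(185,200)),("side",(300,170))):
    p,d=grab_frame(n); np.savez(f"{n}4.npz",p=p,d=d); x,y=c; o.append(cv2.resize(p[y-25:y+25,x-25:x+25],None,fx=8,fy=8,interpolation=cv2.INTER_CUBIC))
cv2.imwrite("pics/z4.png",np.hstack(o)[:,:,::-1])
```

```text
[0.51510506 0.28509832 0.1208035 ] [ 0.31239542 -0.10374579 -0.00124274]
t 17.93 shift [ 0.047 -0.07   0.032] turn [0.032 0.026 0.022]
```

View pics/z4.png

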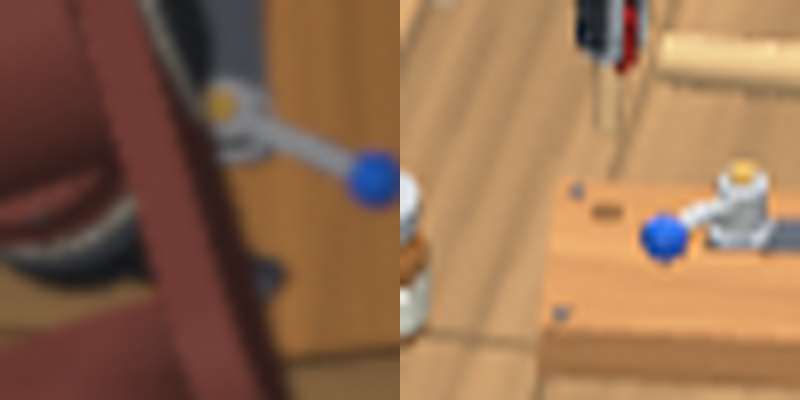

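Run:
```python
from h import *
np.set_printoptions(precision=4,suppress=True)
p=np.load("side4.npz")["p"]
print(p[168:175,295:306].sum(2)); print(p[152:165,297:305,0])
q=np.load("top0.npz")["p"]; print(q[205:217,178:194].sum(2))
q=np.load("side0.npz")["p"]; print(q[168:175,295:306].sum(2))
print(ray("side",[[300.3,170.9]],.03),ray("side",[[300.2,160.9]],.0764),state()["tool_pos"])
```

```text
[[491 419 407 479 491 490 485 485 493 490 486]
 [485 418 391 483 502 496 499 499 498 492 495]
 [493 490 469 490 442 417 431 449 495 492 489]
 [503 503 504 476 335 319 328 359 504 498 497]
 [510 506 506 494 422 407 406 436 510 500 480]
 [507 507 507 509 509 493 495 504 503 493 374]
 [517 517 513 511 512 510 512 507 508 498 276]]
[[186 169 116 132 145  91 132 147]
 [182 176 145 176 175 101 159 183]
 [181 176 157 191 200 158 183 207]
 [179 182 167 191 200 181 186 197]
 [178 187 169 190 199 175 184 187]
 [181 193 171 192 197 173 193 177]
 [188 198 172 194 196 169 195 169]
 [192 200 169 195 196 163 186 170]
 [199 201 172 196 195 167 175 177]
 [203 203 190 191 185 168 169 187]
 [206 203 199 197 191 170 169 195]
 [204 202 200 205 202 171 179 198]
 [203 200 201 207 191 166 188 202]]
[[281 287 285 285 283 283 283 287 290 291 286 285 287 290 293 293]
 [278 285 288 286 283 282 282 284 290 292 289 286 284 291 295 297]
 [276 287 285 286 284 282 282 285 289 290 286 287 287 291 299 296]
 [275 287 287 286 281 281 278 277 281 284 285 288 286 291 294 293]
 [277 285 287 285 282 276 261 248 248 260 279 
[... 193 characters left out ...]
284 289 288 288 290 293 295]
 [275 284 287 287 278 258 235 250 281 288 290 289 288 290 294 295]
 [279 285 290 285 277 272 266 269 284 291 291 290 288 290 297 298]
 [273 284 284 278 275 276 276 278 285 295 291 290 291 290 294 296]
 [257 276 277 257 253 271 280 281 288 294 293 287 288 291 296 298]]
[[499 428 409 489 499 495 490 491 494 494 492]
 [493 424 398 490 505 499 504 506 498 502 499]
 [495 494 478 495 445 424 434 454 502 499 494]
 [508 510 507 488 336 324 331 366 511 502 499]
 [515 510 512 498 429 413 415 442 514 507 506]
 [513 512 513 515 514 499 501 511 510 502 500]
 [520 517 519 517 518 516 514 511 510 505 506]]
[[0.5171 0.2846 0.03  ]] [[0.5158 0.2836 0.0764]] [0.5167 0.2857 0.1233]
```

Request:
{"method": "jog_arm", "body": {"targets": [[[0,-0.04,0.6],[0,0,0],0],[[0,-0.04,1.2],[0,0,0],0],[[0,-0.04,1.5],[0,0,0],0],[[0,-0.04,1.5],[0,0,0],0],[[0,-0.04,1.5],[0,0,0],0],[[0,-0.04,1.5],[0,0,0],0]]}}

```text
time: 18.77
tool_pos: [0.5181, 0.288, 0.087]
tool_rot: [-0.0, 0.964, -0.265, 0.0]
contact_force: [-0.3, -0.1, -1.0]
gripper_width: 0.105
grasp_force: 59.2
```

Run:
```python
from h import *
s=state();print(s['tool_pos'],s['contact_force'])
p,d=grab_frame("side"); cv2.imwrite("pics/z5.png",cv2.resize(p[150:185,280:330],None,fx=12,fy=12,interpolation=cv2.INTER_CUBIC)[:,:,::-1])
go(.5172,.2866,.08,-31)
```

```text
[0.51810186 0.28797482 0.08701287] [-0.28781267 -0.05749961 -0.96622936]
t 18.82 shift [-0.001  0.064  0.278] turn [-0.006 -0.005  0.033]
```

View pics/z5.png

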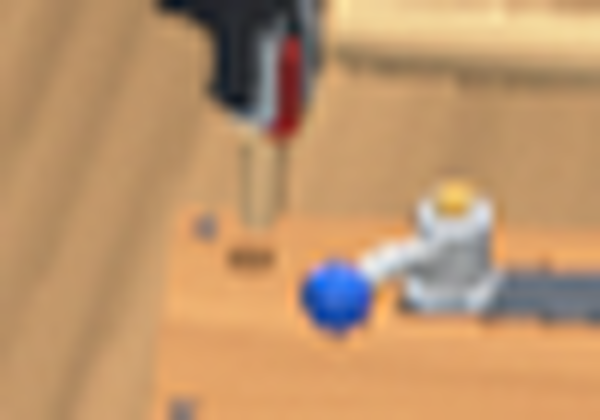

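The peg foot is at crop (260,225), slightly right of the hole at (251,257).

Run:
```python
from h import *
f=lambda x,y:[(x+.5)/12-.5+280,(y+.5)/12-.5+150]
h=ray("side",[f(251,257)],.03)[0]
for y in(222,225,228): a=ray("side",[f(260,y)],.0426)[0]; print(a,h,h-a)
s=state();print(s['tool_pos'])
```

```text
[0.5200346 0.2862546 0.0426   ] [0.51776758 0.28433741 0.03      ] [-0.00226702 -0.00191719 -0.0126    ]
[0.52035044 0.28459751 0.0426    ] [0.51776758 0.28433741 0.03      ] [-0.00258286 -0.0002601  -0.0126    ]
[0.52066584 0.2829427  0.0426    ] [0.51776758 0.28433741 0.03      ] [-0.00289826  0.00139471 -0.0126    ]
[0.51804078 0.28796198 0.08695619]
```

Request:
{"method": "jog_arm", "body": {"targets": [[[0,0.13,0],[0,0,0],0],[[0,0.13,0.2],[0,0,0],0],[[0,0.13,0.3],[0,0,0],0],[[0,0.13,0.4],[0,0,0],0],[[0,0.13,0.4],[0,0,0],0]]}}

```text
time: 19.45
tool_pos: [0.5158, 0.2849, 0.0759]
tool_rot: [0.0, 0.964, -0.265, -0.0]
contact_force: [0.2, -0.6, -0.2]
gripper_width: 0.102
grasp_force: 59.2
```

Request:
{"method": "jog_arm", "body": {"targets": [[[0,0,0.06],[0,0,0],0],[[0,0,0.12],[0,0,0],0],[[0,0,0.18],[0,0,0],0],[[0,0,0.18],[0,0,0],0]]}}

```text
time: 19.95
tool_pos: [0.516, 0.2852, 0.0719]
tool_rot: [-0.0, 0.964, -0.265, -0.0]
contact_force: [0.6, 1.4, 0.6]
gripper_width: 0.105
grasp_force: 59.2
```

Request:
{"method": "jog_arm", "body": {"targets": [[[0,0,0.08],[0,0,0],0],[[0,0,0.16],[0,0,0],0],[[0,0,0.16],[0,0,0],0]]}}

```text
time: 20.32
tool_pos: [0.5159, 0.2858, 0.0678]
tool_rot: [-0.001, 0.964, -0.265, -0.0]
contact_force: [-1.5, 4.7, 1.1]
gripper_width: 0.106
grasp_force: 59.3
```

Request:
{"method": "jog_arm", "body": {"targets": [[[-0.03,-0.04,0],[0,0,0],0],[[-0.03,-0.04,0.08],[0,0,0],0],[[-0.03,-0.04,0.16],[0,0,0],0],[[-0.03,-0.04,0.16],[0,0,0],0]]}}

```text
time: 20.82
tool_pos: [0.5157, 0.2861, 0.0633]
tool_rot: [0.0, 0.964, -0.265, -0.0]
contact_force: [0.0, 2.1, -0.3]
gripper_width: 0.1
grasp_force: 59.1
```

Sliding in freely with about 9 mm left to go.

Request:
{"method": "jog_arm", "body": {"targets": [[[-0.01,-0.02,0.08],[0,0,0],0],[[-0.01,-0.02,0.16],[0,0,0],0],[[-0.01,-0.02,0.24],[0,0,0],0],[[-0.01,-0.02,0.24],[0,0,0],0]]}}

```text
time: 21.32
tool_pos: [0.5157, 0.2863, 0.0573]
tool_rot: [0.001, 0.964, -0.265, -0.0]
contact_force: [-0.6, -0.7, -0.7]
gripper_width: 0.101
grasp_force: 59.0
```

Request:
{"method": "jog_arm", "body": {"targets": [[[0,0,0.04],[0,0,0],0],[[0,0,0.08],[0,0,0],0],[[0,0,0.08],[0,0,0],0]]}}

```text
time: 21.7
tool_pos: [0.5159, 0.2867, 0.0557]
tool_rot: [0.0, 0.964, -0.265, -0.0]
contact_force: [-0.4, -0.5, -1.0]
gripper_width: 0.103
grasp_force: 59.0
```

Request:
{"method": "jog_arm", "body": {"targets": [[[0,0,0.04],[0,0,0],0],[[0,0,0.06],[0,0,0],0],[[0,0,0.06],[0,0,0],0]]}}

```text
time: 22.08
tool_pos: [0.5159, 0.2868, 0.0544]
tool_rot: [-0.0, 0.964, -0.265, 0.0]
contact_force: [-0.4, -0.6, -0.1]
gripper_width: 0.103
grasp_force: 59.3
```

Request:
{"method": "jog_arm", "body": {"targets": [[[0,0,0.03],[0,0,0],0],[[0,0,0.03],[0,0,0],0]]}}

```text
time: 22.32
tool_pos: [0.5161, 0.2868, 0.0543]
tool_rot: [0.0, 0.964, -0.265, 0.0]
contact_force: [-2.1, -2.0, 6.1]
gripper_width: 0.103
grasp_force: 60.0
```

Bottomed at the same height as in the rack, with a 6 N reaction. Releasing.

Request:
{"method": "jog_arm", "body": {"targets": [[[0,0,0.02],[0,0,0],0],[[0,0,0],[0,0,0],20],[[0,0,0],[0,0,0],40],[[0,0,0],[0,0,0],40],[[0,0,-1],[0,0,0],40],[[0,0,-3],[0,0,0],40],[[0,0,-5],[0,0,0],40]]}}

```text
time: 23.2
tool_pos: [0.5154, 0.2865, 0.1791]
tool_rot: [0.0, 0.964, -0.265, -0.001]
contact_force: [0.1, -0.5, 0.2]
gripper_width: 0.398
grasp_force: 0.0
```

Request:
{"method": "jog_arm", "body": {"targets": [[[-1,2,-1],[0,0,0],40],[[-2,4,-1],[0,0,0],40],[[-3,6,-1],[0,0,0],40],[[-3,8,-1],[0,0,0],40],[[-3,8,-1],[0,0,0],40],[[-3,8,-1],[0,0,0],40]]}}

```text
time: 23.95
tool_pos: [0.3495, 0.1533, 0.2038]
tool_rot: [-0.0, 0.964, -0.265, 0.0]
contact_force: [-1.0, 0.6, 0.3]
gripper_width: 0.4
grasp_force: 0.0
```

Run:
```python
from h import *
s=state();print(s['time'],s['tool_pos'],s['contact_force'],s['gripper_width'])
p,_=grab_frame("side"); q,_=grab_frame("top")
cv2.imwrite("pics/z6.png",np.hstack([cv2.resize(p[130:230,260:360],(400,400),interpolation=cv2.INTER_CUBIC),cv2.resize(q[130:230,150:250],(400,400),interpolation=cv2.INTER_CUBIC)])[:,:,::-1])
```

```text
23.95 [0.34950724 0.15332162 0.20379027] [-0.95422344  0.59759618  0.28058072] 0.400037689840759
```

View pics/z6.png

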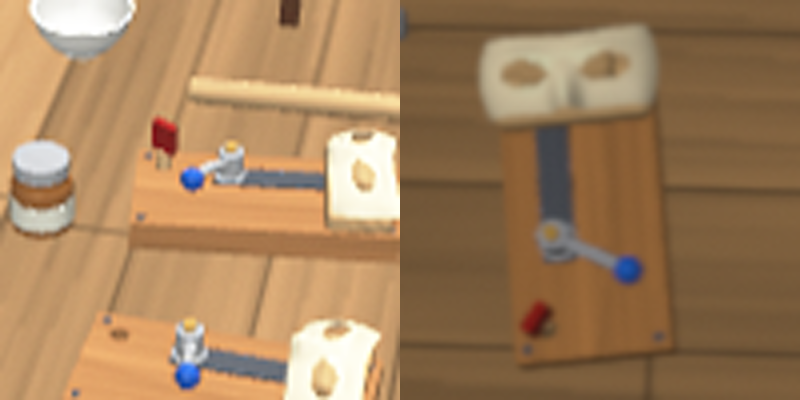

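The red flag stands upright in the left stand's hole (side crop (165,140), top crop (537,318)). The lever is still swung over, with its ball at top crop (628,270). The arm is clear of everything.

```bash
python3 -c "
from plant import *
print(job_done())"
```

```text
the job is handed in; nothing more can be done
None
```

The loose lever was on the leftmost stand (+y side); I swung it about 0.75 rad until it bit on its stop, pushed the red flag fully home in that stand's hole, let go, and handed the job in at about 24 s.

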